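Open the cash box with its key and hold the lid unlatched

TASK

Take the red key out of the key block, put it into the lock on the cash box and work it in past the sticky pins (a little wiggle helps) until its collar sits down on the lock face. Then turn it clockwise a quarter turn, to the stop, so that the lid lifts, and finish still gripping the key and holding it there: the lock is sprung, and a colleague will reach under the lid. Leave the other two keys standing in the block, and do not push the card terminal or the espresso cup about.

Things in the scene. Friction and masses are not known exactly. Their poses are not given: they have to be found in the camera images.
- red_key: the cash-box key, red bow, upright in any hole of the key block. Origin: centre of its lower end, z up. At the foot a bit: bar 19 mm along y, 5 mm thick in x, z 0-7 mm, lower edge rounded (2.5 mm); round shank 10 mm across to z 23; steel collar 26 mm across, z 23-27; flat bow 34 mm wide (y), 10 mm thick (x), z 29-69. A half turn about z gives the same key. About 50 g.
- red_key_bow (a point): grip point of the red key: on its axis, 52 mm above its origin, inside the red bow (17 mm below its top). Grip from above across the bow's 10 mm thickness (the key's x), with 50 N or more.
- blue_key: key with a blue bow, otherwise the same as the red one, standing in another hole of the key block; to be left there. Origin: centre of its lower end.
- yellow_key: key with a yellow bow, otherwise the same as the red one, standing in another hole of the key block; to be left there. Origin: centre of its lower end.
- key_block: dark oak block, 64 (x) x 170 (y) x 36 mm high, fixed; origin: centre of its underside. Three upright keyholes in a row along its y at -52, 0, +52 mm, shaped as the lock's (slot along y). The keys' collars rest on its top: origins 13 mm above the table, bows in line along the row with 18 mm gaps. A key must rise 23 mm to come out.
- cash_box: dark grey steel cash box, 220 (x) x 240 (y) x 80 mm high, fixed; origin: centre of its underside, -x is its front. Its front 74 mm is a fixed deck with the lock; the rest of the top is the hinged lid (flat, bail handle up to 90 mm above the table, hinge along the back).
- lock_face (a point): centre of the keyhole, on top of the round steel bezel (42 mm across) in the deck, 85 mm above the table; axes as the cash box's. The keyhole is an upright slot 22 mm along y, 8 mm wide, with a 13 mm opening in the middle: the key enters from above, its y along the slot's y (either way round), 1.5 mm clear all round. Fully home the collar lies on the face, the key's origin 23 mm below it.
- lock_pins (a point): inside the keyhole, 7 mm below its face: here, at 5 and 9.5 mm depth, two pairs of sprung sticky pins stand out 3.5 mm from alternate sides of the slot, and the bit must go past. Pushed straight this takes some 5 to 20 N, more if the key is off-centre or askew; a twist of some 5 degrees to and fro eases it.
- lock_rotor (a point): on the lock's axis 21 mm below the face. Only when the key's origin is below this can the key turn: its bit is then under the slot and, once turned, held captive by it.
- lock_plug (a joint): the lock's rotor, turned by the bit: 0 at rest, growing clockwise seen from above, stop at 1.35 rad. A spring (0.04 Nm at rest, 0.15 Nm at the stop, with the lid's weight) turns it back when let go. The bit has some 0.24 rad of play in it, so the key turns that much farther than the rotor: at the stop a quarter turn, 1.59 rad.
- box_lid (a joint): the lid's opening angle in rad: 0 shut; the lock's cam lifts it in step with the rotor, 0.11 rad per rad, to 0.15 rad (the lip 20 mm up) at the stop. It goes shut again when the key springs back.
- lid_lip (a point): middle of the lid's front edge, 43 mm behind the keyhole, 80 mm above the table while shut.
- card_terminal: black card terminal, 170 x 80 x 32 mm, lying; loose bystander, origin under its centre.
- espresso_cup: green espresso cup, 64 x 89 x 48 mm; loose bystander, origin under its centre.

How it is judged:
By the outcome, as a careful person would: the job done as asked, in the order asked, and still so for the second after the job is handed in, while the arm keeps its last pose, push and grip.
It also fails if it takes over 54 s, if anything falls off the work surface, if the arm or the gripper's body presses on something with over 40 N, if the wrist force passes 120 N, or if a joint passes its speed limit or range.

ROBOT

A 7-joint arm with a two-finger parallel gripper is mounted at the origin on a cart in front of the work surface, level with it; the furniture and walls round the work are solid. World frame = base frame: x ahead of the robot, y to its left, z up, the work surface at z = 0. Lengths are in m, angles in degrees, forces in N, time in s.
With the tool pointing down it reaches from about 0.425 to 0.875 m from the base axis. Payload 4.7 kg.
Tool frame: the origin (TCP) lies midway between the tips of the shut fingers; the grasp point (between the pads) lies 19 mm behind it; z points along the fingers, y is the line along which they close (so a half turn about z gives the same grasp; the last joint's range is limited). The gripper opens to 87 mm and grips with 3 to 60 N. Pads are 19 mm wide; open, the fingers measure 117 mm over their backs; the gripper's body (75 mm by 190 mm) begins 51 mm behind the grasp point.
Start: joints at [-66.4, 18.392, -4.016, 83.108, 1.295, 78.541, -3.26], TCP at [0.252, 0.599, 0.223] pointing down, gripper open.
Joint ranges: [-163.93, 163.93], [-17.29, 119.83], [-79.2, 71.16], [3.27, 140.29], [-89.18, 269.18], [5.43, 117.66], [-154.24, 154.24]. Speed limits (degrees/s): [147.25, 147.25, 180, 180, 180, 180, 180].

INTERFACE

Orientations are given as [roll, pitch, yaw] about the fixed x, y, z axes, in that order (R = Rz(yaw) Ry(pitch) Rx(roll)).
In Python, from cell import env gives the robot as it stands.
- The arm moves only by the tool step_arm, never from a script. Its argument "moves" is a list of rows, each an object with "dp": the shift along the tool's x, y, z in mm, a list of three; "dr": the turn, a rotation vector about the tool's x, y, z in rad, a list of three; "fingers": the closure, from 0 (fully open) to 1 (shut). In form: [{"dp": [dx, dy, dz], "dr": [ax, ay, az], "fingers": fingers}, ...]. A call has exactly 5 rows; each row shifts and turns the commanded pose from where the row before left it, along the tool's axes as they then stand; what a row does not reach is not made up. A row lasts 1/8 s, in which the tool goes at most 62.5 mm and 10.7 degrees, less where a joint would pass 70% of its speed; a pose out of reach is approached as far as the arm can. A call with a gripper value outside its range is refused whole. The fingers move at their own pace and stop on an object; "squeeze" is the grip in N (left out, the last holds). Time passes only in rows, so rows that do not move let the fingers close, or fill a call up. It gives the time, the measured TCP pose, the force, the opening and the grip force at its end, in the units of the state.
- env.get_obs(): the state, without advancing time (a new reading comes with each control period).
- env.read_camera(name): name is "side" or "top"; returns the picture (420x560x3 uint8, red, green, blue); there is no depth.
- env.camera_model(name): a dict with "fx", "fy", "cx", "cy" (pixels), "k1" (the pictures are not rectified: a ray, as slopes to the right and down, at radius r is drawn at 1 + k1 r^2 times it, then the intrinsics apply), "R" (3x3) and "t" (3): a world point X has camera coordinates R X + t. Camera axes: x right, y down, z forward; pixel columns grow to the right and rows downward; lengths in m; the calibration is good to about 2 mm. A picture is of the moment at which its call begins. camera_model takes no time and is no camera call.
- env.sign_off(): hands the job in; it is judged then, once.
The state is a dict: "time_s": time; "qpos": joint angles; "joint_velocities": joint speeds; "effort": joint torques, N m; "tool_pos": TCP position; "tool_rot": TCP orientation; "force": force on the tool from outside, world axes, zero at the start; "wrist_torque": the same for the moment, N m; "grip_width": finger opening in m; "grasp_force": force on a finger pad.
Only numpy, scipy, OpenCV 4.12 (cv2) and the standard library are available. Lean on these libraries where they do the work, as an engineer would, in place of code of your own. Each camera call takes 0.05 s, during which the arm holds its last target. There are 200 camera calls.

## Working session

There is one attempt and no reset: what is moved stays moved. The work goes in short steps, Python scripts to look and compute and a tool call to move; the robot and the scene stay as the last step left them, time stands still between calls to the robot, and variables do not carry over. Pictures are saved under pics/ and viewed, at most 10 in all, crops included, and the job is handed in when it is done.

Besides the shell and the picture viewer there is one more tool, called after "Call:" by a JSON object that holds its "api" and its "payload", one argument or row to a line. step_arm: Moves the arm, as the interface text tells. Its arguments: {"type":"object","properties":{"moves":{"type":"array","items":{"type":"object","properties":{"dp":{"type":"array","items":{"type":"number"}},"dr":{"type":"array","items":{"type":"number"}},"fingers":{"type":"number"}}}},"squeeze":{"type":"number"}},"required":["moves"]}

```bash
mkdir -p pics; ls; python3 - <<'E'
from cell import env
import cv2
o=env.get_obs(); print({k:o[k] for k in('time_s','tool_pos','tool_rot','force','grip_width')})
for n in('top','side'):
    cv2.imwrite(f'pics/{n}0.png',env.read_camera(n)[:,:,::-1]); print(env.camera_model(n))
E
```

```text
pics
{'time_s': 0.0, 'tool_pos': array([0.25163004, 0.59871724, 0.22146481]), 'tool_rot': array([-1.79890658e+02,  5.97290858e-03,  1.57212749e+02]), 'force': array([-0.10318445,  0.48562015,  0.52553597]), 'grip_width': 0.08697746402702757}
{'fx': 520.9983528829946, 'fy': 520.9983528829946, 'cx': 285.4275950890919, 'cy': 220.17696920691114, 'k1': 0.04976235295889252, 'R': array([[-1.84658485e-02, -9.99829460e-01,  2.50382742e-04],
       [-9.84225934e-01,  1.81335961e-02, -1.75984325e-01],
       [ 1.75949772e-01, -3.49613308e-03, -9.84392937e-01]]), 't': array([0.01655467, 0.58203735, 1.54350962])}
{'fx': 456.11768598134904, 'fy': 456.11768598134904, 'cx': 282.8175014381446, 'cy': 209.73173524898903, 'k1': 0.03435520782232983, 'R': array([[ 0.92445291, -0.38038644,  0.02632438],
       [-0.13130502, -0.38240594, -0.91461724],
       [ 0.35797459,  0.84206404, -0.40346293]]), 't': array([-0.54015609,  0.15663374,  1.08208507])}
```

View pics/top0.png

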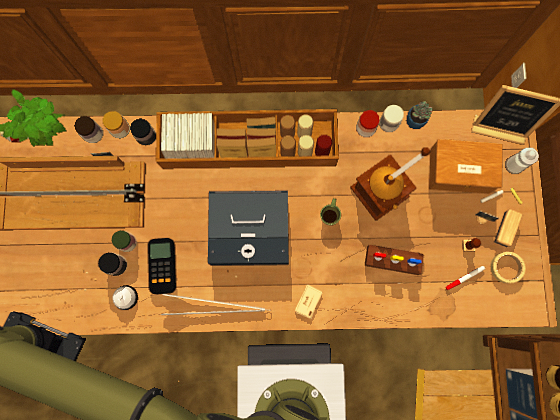

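View pics/side0.png

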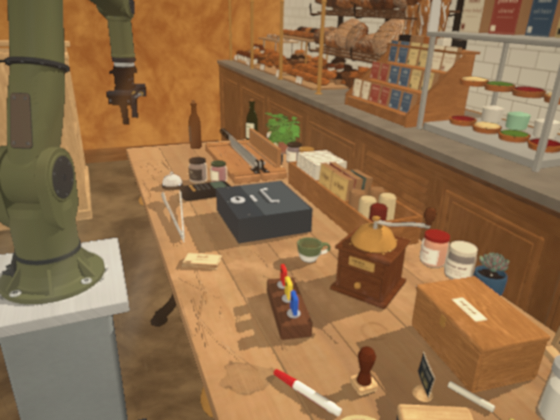

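The top view shows the cash box with its lock near (248,251). The key block is near (394,260), with the red key at (378,257), yellow at (395,259) and blue at (413,261). The terminal is at (161,265) and the cup at (331,213). In the side view the red key is the far one, at (284,271), and the lock is near (238,199). Next I'll look at enlarged crops.

```bash
python3 - <<'E'
import cv2,numpy as np
t=cv2.imread('pics/top0.png');s=cv2.imread('pics/side0.png')
def c(i,x,y,w=50,h=37): return cv2.resize(i[y-h//2:y-h//2+h,x-w//2:x-w//2+w],(400,300),interpolation=cv2.INTER_NEAREST)
cv2.imwrite('pics/crop0.png',np.vstack([np.hstack([c(t,248,245),c(t,395,260,70,52)]),np.hstack([c(s,240,198),c(s,289,300,96,72)])]))
E
```

```text
(no output)
```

View pics/crop0.png

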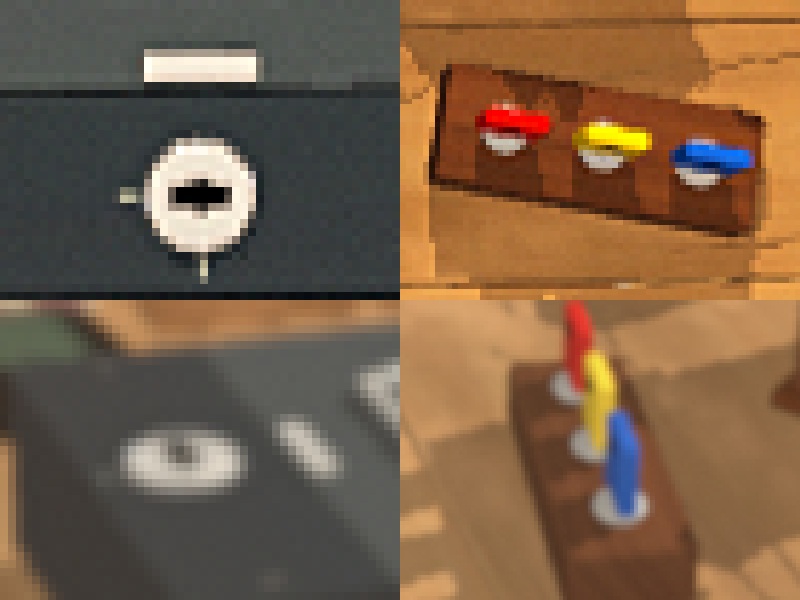

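```bash
cat > h.py <<'E'
import numpy as np, cv2
from cell import env
def cast(n,uv,z):
    m=env.camera_model(n); K=np.array([[m['fx'],0,m['cx']],[0,m['fy'],m['cy']],[0,0,1]])
    # x_d = x(1+k1 r^2): OpenCV model
    p=cv2.undistortPoints(np.array([[uv]],float),K,np.array([m['k1'],0,0,0.]))[0,0]
    R=np.array(m['R']);C=-R.T@m['t'];d=R.T@np.r_[p,1]
    return C+d*(z-C[2])/d[2]
def mask(img,col):
    h=cv2.cvtColor(img,cv2.COLOR_RGB2HSV);H,S,V=[h[...,i].astype(int) for i in range(3)]
    return {'red':((H<6)|(H>172))&(S>200)&(V>140),'yellow':(H>22)&(H<34)&(S>150)&(V>150),
     'blue':(H>100)&(H<125)&(S>150)&(V>100),'white':(S<60)&(V>130)}[col]
def blob(img,col,box):
    x0,x1,y0,y1=box;m=np.zeros(img.shape[:2],np.uint8);m[y0:y1,x0:x1]=mask(img,col)[y0:y1,x0:x1]
    n,l,st,ce=cv2.connectedComponentsWithStats(m);i=1+np.argmax(st[1:,4])
    return ce[i],st[i]
E
python3 - <<'E'
from h import *
t=cv2.imread('pics/top0.png')[:,:,::-1].copy();s=cv2.imread('pics/side0.png')[:,:,::-1].copy()
for n in('top','side'):
    m=env.camera_model(n);print(n,'C',-np.array(m['R']).T@m['t'])
for c in('red','yellow','blue'):
    a,b=blob(t,c,(360,440,240,280));print(c,a,b,cast('top',a,.08))
    a,b=blob(s,c,(260,320,255,330));print(c,a,b,cast('side',a,.062))
a,b=blob(t,'white',(235,262,240,262));print('lock bbox',b,cast('top',(b[0]+b[2]/2-.5,b[1]+b[3]/2-.5),.085))
a,b=blob(s,'white',(224,250,190,210));print('lock bbox',b,cast('side',(b[0]+b[2]/2-.5,b[1]+b[3]/2-.5),.085))
# filled contour centroid
for n,i,(x0,x1,y0,y1),V in(('top',t,(232,264,238,264),90),('side',s,(222,254,188,212),110)):
    g=(i[y0:y1,x0:x1].max(2)>V).astype(np.uint8)
    cs,_=cv2.findContours(g,0,cv2.CHAIN_APPROX_NONE);k=max(cs,key=cv2.contourArea)
    e=cv2.fitEllipse(k);u=np.array(e[0])+(x0,y0);print(n,u,e,cast(n,u,.085))
# label tag & slot
m=(t[247:257,240:257].max(2)<90);ys,xs=np.nonzero(m[:, :]);print(''.join('\n'+''.join('#' if v else '.' for v in r) for r in t[240:262,236:262].max(2)<120))
# box front edge / deck-lid gap direction
print('edge yaw from gap later')
E
```

```text
top C [0.30158179 0.01139373 1.62184528]
side C [ 0.1325567  -1.05675531  0.5940604 ]
red [379.81578947 254.28947368] [373 253  13   4  38] [ 0.46923857 -0.2721187   0.08      ]
red [283.36111111 271.91666667] [282 265   4  17  36] [ 0.47633564 -0.26124542  0.062     ]
yellow [397.27272727 257.33333333] [391 256  13   4  33] [ 0.45931528 -0.32316116  0.08      ]
yellow [288.14634146 286.32926829] [286 277   6  22  82] [ 0.46400411 -0.31739066  0.062     ]
blue [414.26829268 260.53658537] [408 259  13   5  41] [ 0.44899087 -0.3726026   0.08      ]
blue [293.88172043 302.35483871] [291 292   6  23  93] [ 0.45248744 -0.37364134  0.062     ]
lock bbox [241 244  14  14 134] [0.48704861 0.12003508 0.085     ]
lock bbox [230 196  15   8  79] [0.48648659 0.1166748  0.085     ]
top [246.98496819 251.1539402 ] ((14.984968185424805, 13.153940200805664), (14.532735824584961, 15.136665344238281), 171.9954833984375) [0.48512936 0.12157058 0.085     ]
side [237.32075691 199.44778252] ((15.320756912231445, 11.447782516479492), (7.331966876983643, 15.130126953125), 91.72840118408203) [0.48747728 0.11675496 0.085     ]

##########################
##########################
##########################
##########################
#########......###########
########........##########
#######..........#########
######............########
######.............#######
#####......##......#######
##.##...########...#######
##..#...########...#######
#####......##......#######
#####.............########
######............########
#######..........#########
#######..........#########
#########......###########
##########################
############.#############
############.#############
############.#############
edge yaw from gap later
```

The bezel centre in the top view is at (247.5,250.5), about (0.487, 0.120), and the row of keys has a yaw of about -11.5°. I'll refine the box yaw and the key row with sub-pixel edges.

```bash
python3 - <<'E'
from h import *
t=cv2.imread('pics/top0.png')[:,:,::-1].copy().astype(float);s=cv2.imread('pics/side0.png')[:,:,::-1].copy().astype(float)
def wc(i,box,f,off=0):
    x0,x1,y0,y1=box;w=np.clip(f(i[y0:y1,x0:x1]),0,None);ys,xs=np.mgrid[y0:y1,x0:x1];return np.array([(w*xs).sum(),(w*ys).sum()])/w.sum()
sat={'red':lambda p:p[...,0]-1.6*p[...,1]-p[...,2]*.4-60,'yellow':lambda p:p[...,1]-p[...,2]-85,'blue':lambda p:p[...,2]-p[...,0]-10}
boxT={'red':(370,390,248,260),'yellow':(388,406,251,263),'blue':(405,424,254,268)}
P={}
for c in sat:
    u=wc(t,boxT[c],sat[c]);P[c]=cast('top',u,.081);print(c,u,P[c])
d=P['red']-P['blue'];print('len',np.hypot(*d[:2]),'yaw',-np.degrees(np.arctan2(d[0],d[1])))
u=wc(t,(239,258,242,260),lambda p:p.max(2)-60);print('lockT',u,cast('top',u,.085))
u=wc(t,(243,253,247,254),lambda p:150-p.max(2));print('slotT',u,cast('top',u,.085))
u=wc(s,(226,250,193,207),lambda p:p.max(2)-100);print('lockS',u,cast('side',u,.085))
g=t.max(2)
# deck/lid gap: darkest row per column near row 238
for name,r0,r1,z,sg in(('gap',230,246,.08,0),('front',258,272,.08,1),('back',184,198,.08,1)):
    pts=[]
    for x in list(range(214,238))+list(range(258,285)):
        col=g[r0:r1,x]
        w=np.clip(np.median(col)-8-col,0,None) if sg==0 else np.abs(np.diff(col))**2
        if w.sum()>0: pts.append(cast('top',(x,r0+(w*np.arange(len(w))).sum()/w.sum()+.5*sg),z)[:2])
    pts=np.array(pts);k=np.polyfit(pts[:,1],pts[:,0],1);r=pts[:,0]-np.polyval(k,pts[:,1]);ok=abs(r)<.004
    k=np.polyfit(pts[ok,1],pts[ok,0],1);print(name,'x at y=.12',np.polyval(k,.12),'yaw',-np.degrees(np.arctan(k[0])),ok.mean(),r[ok].std())
print('grinder',cast('top',(383,218),0),cast('side',(337,285),0),'cup',cast('top',(331,213),.05))
E
```

```text
red [379.92563724 254.46877455] [ 0.4685912  -0.27223191  0.081     ]
yellow [397.50129151 257.29335793] [ 0.45932009 -0.32362432  0.081     ]
blue [414.57035967 260.54778157] [ 0.4488475  -0.37323834  0.081     ]
len 0.10291799438325565 yaw -11.060134451843888
lockT [247.47865225 250.60148067] [0.48674744 0.1200999  0.085     ]
slotT [247.58574423 250.47840671] [0.48710816 0.11978074 0.085     ]
lockS [237.59647836 199.60234776] [0.48788487 0.11538712 0.085     ]
gap x at y=.12 0.5226912720270934 yaw 1.6595570025974422 0.9019607843137255 0.001182128364906139
front x at y=.12 0.44535625673997664 yaw -0.18195314721335834 1.0 0.0003434546299976674
back x at y=.12 0.6706379941262165 yaw -0.7009078918999053 1.0 0.000401469049238235
grinder [ 0.59277645 -0.3027059   0.        ] [ 0.61336044 -0.26555379  0.        ] cup [ 0.60234207 -0.13454296  0.05      ]
```

Call:
{"api": "step_arm", "payload": {
  "moves": [
    {"dp": [0, 0, 0], "dr": [0, 0, 0], "fingers": 0.3},
    {"dp": [0, 0, 0], "dr": [0, 0, 0.17], "fingers": 0.3},
    {"dp": [0, 0, 0], "dr": [0, 0, 0.17], "fingers": 0.3},
    {"dp": [0, 0, 0], "dr": [0, 0, 0.17], "fingers": 0.3},
    {"dp": [0, 0, 0], "dr": [0, 0, 0.17], "fingers": 0.3}
  ]
}}

```text
time_s: 0.72
tool_pos: [0.2517, 0.5992, 0.2223]
tool_rot: [-180.0, 0.0, 117.9]
force: [-0.1, -0.1, 0.3]
grip_width: 0.0616
grasp_force: 0.0
```

```bash
cat >> h.py <<'E'
from scipy.spatial.transform import Rotation as Ro
def plan(path,start=None):
    """path: list of (xyz_m, yaw_deg, rows); prints dp mm / dr rad rows for tool pointing down"""
    o=env.get_obs();p=np.array(o['tool_pos']);R=Ro.from_euler('xyz',o['tool_rot'],degrees=True)
    if start is not None: p=np.array(start[0]);R=Ro.from_euler('xyz',[180,0,start[1]],degrees=True)
    for q,yaw,n in path:
        G=Ro.from_euler('xyz',[180,0,yaw],degrees=True);step=(np.array(q)-p)/n*1000;r=(R.inv()*G).as_rotvec()/n
        for _ in range(n):
            print('dp',np.round(R.inv().apply(step),1),'dr',np.round(r,3));R=R*Ro.from_rotvec(r)
        p=np.array(q)
E
python3 -c "
from h import *
plan([((.52,.15,.222),78.7,10),((.470,-.273,.16),78.7,10)])"
```

```text
dp [-52.3   2.7   0. ] dr [-0.     0.     0.068]
dp [-51.9   6.2   0. ] dr [-0.     0.     0.068]
dp [-51.4   9.8   0. ] dr [-0.     0.     0.068]
dp [-50.6  13.3   0. ] dr [-0.     0.     0.068]
dp [-49.6  16.7   0. ] dr [-0.     0.     0.068]
dp [-48.3  20.    0. ] dr [-0.     0.     0.068]
dp [-46.8  23.3   0. ] dr [-0.     0.     0.068]
dp [-45.1  26.5   0. ] dr [-0.     0.     0.068]
dp [-43.2  29.5   0. ] dr [-0.     0.     0.068]
dp [-41.1  32.4   0. ] dr [-0.     0.     0.068]
dp [-42.5   3.4   6.2] dr [ 0. -0. -0.]
dp [-42.5   3.4   6.2] dr [ 0. -0. -0.]
dp [-42.5   3.4   6.2] dr [ 0. -0. -0.]
dp [-42.5   3.4   6.2] dr [ 0. -0. -0.]
dp [-42.5   3.4   6.2] dr [ 0. -0. -0.]
dp [-42.5   3.4   6.2] dr [ 0. -0. -0.]
dp [-42.5   3.4   6.2] dr [ 0. -0. -0.]
dp [-42.5   3.4   6.2] dr [ 0. -0. -0.]
dp [-42.5   3.4   6.2] dr [ 0. -0. -0.]
dp [-42.5   3.4   6.2] dr [ 0. -0. -0.]
```

Call:
{"api": "step_arm", "payload": {
  "moves": [
    {"dp": [-52.3, 2.7, 0], "dr": [0, 0, 0.068], "fingers": 0.3},
    {"dp": [-51.9, 6.2, 0], "dr": [0, 0, 0.068], "fingers": 0.3},
    {"dp": [-51.4, 9.8, 0], "dr": [0, 0, 0.068], "fingers": 0.3},
    {"dp": [-50.6, 13.3, 0], "dr": [0, 0, 0.068], "fingers": 0.3},
    {"dp": [-49.6, 16.7, 0], "dr": [0, 0, 0.068], "fingers": 0.3}
  ]
}}

```text
time_s: 1.35
tool_pos: [0.3882, 0.374, 0.2226]
tool_rot: [180.0, -0.0, 98.6]
force: [0.5, 0.4, -0.4]
grip_width: 0.0606
grasp_force: 0.0
```

Call:
{"api": "step_arm", "payload": {
  "moves": [
    {"dp": [-48.3, 20, 0], "dr": [0, 0, 0.068], "fingers": 0.3},
    {"dp": [-46.8, 23.3, 0], "dr": [0, 0, 0.068], "fingers": 0.3},
    {"dp": [-45.1, 26.5, 0], "dr": [0, 0, 0.068], "fingers": 0.3},
    {"dp": [-43.2, 29.5, 0], "dr": [0, 0, 0.068], "fingers": 0.3},
    {"dp": [-41.1, 32.4, 0], "dr": [0, 0, 0.068], "fingers": 0.3}
  ]
}}

```text
time_s: 1.98
tool_pos: [0.5243, 0.1508, 0.2227]
tool_rot: [180.0, -0.0, 79.2]
force: [-0.2, 1.2, 0.3]
grip_width: 0.0607
grasp_force: 0.0
```

Call:
{"api": "step_arm", "payload": {
  "moves": [
    {"dp": [-42.5, 3, 6.2], "dr": [0, 0, 0.008], "fingers": 0.3},
    {"dp": [-42.5, 3, 6.2], "dr": [0, 0, 0], "fingers": 0.3},
    {"dp": [-42.5, 3, 6.2], "dr": [0, 0, 0], "fingers": 0.3},
    {"dp": [-42.5, 3, 6.2], "dr": [0, 0, 0], "fingers": 0.3},
    {"dp": [-42.5, 3, 6.2], "dr": [0, 0, 0], "fingers": 0.3}
  ]
}}

```text
time_s: 2.6
tool_pos: [0.4972, -0.0604, 0.1914]
tool_rot: [180.0, -0.0, 78.8]
force: [0.3, -0.5, 0.0]
grip_width: 0.0609
grasp_force: 0.0
```

Call:
{"api": "step_arm", "payload": {
  "moves": [
    {"dp": [-42.5, 3, 6.2], "dr": [0, 0, 0], "fingers": 0.3},
    {"dp": [-42.5, 3, 6.2], "dr": [0, 0, 0], "fingers": 0.3},
    {"dp": [-42.5, 3, 6.2], "dr": [0, 0, 0], "fingers": 0.3},
    {"dp": [-42.5, 3, 6.2], "dr": [0, 0, 0], "fingers": 0.3},
    {"dp": [-42.5, 3, 6.2], "dr": [0, 0, 0], "fingers": 0.3}
  ]
}}

```text
time_s: 3.22
tool_pos: [0.4709, -0.2716, 0.1605]
tool_rot: [180.0, -0.0, 78.9]
force: [0.1, -0.1, -0.2]
grip_width: 0.0609
grasp_force: 0.0
```

```bash
python3 - <<'E'
from h import *
o=env.get_obs();print(o['tool_pos'],o['tool_rot'],o['qpos'],o['force'])
t=env.read_camera('top');s=env.read_camera('side')
def c(i,x,y,w,h): return cv2.resize(i[y-h//2:y-h//2+h,x-w//2:x-w//2+w],(400,600),interpolation=cv2.INTER_NEAREST)
cv2.imwrite('pics/c1.png',np.hstack([c(t,395,240,80,120),c(s,285,270,100,150)])[:,:,::-1])
cv2.imwrite('pics/top1.png',t[:,:,::-1]);cv2.imwrite('pics/side1.png',s[:,:,::-1])
E
```

```text
[ 0.47085691 -0.27163225  0.16046448] [ 1.79966558e+02 -2.54143227e-02  7.88553561e+01] [-15.05019926   9.4796599   46.70869236 104.52562482  -7.41153088
  69.08057168  22.77701344] [ 0.13052838 -0.05516015 -0.1548901 ]
```

View pics/c1.png

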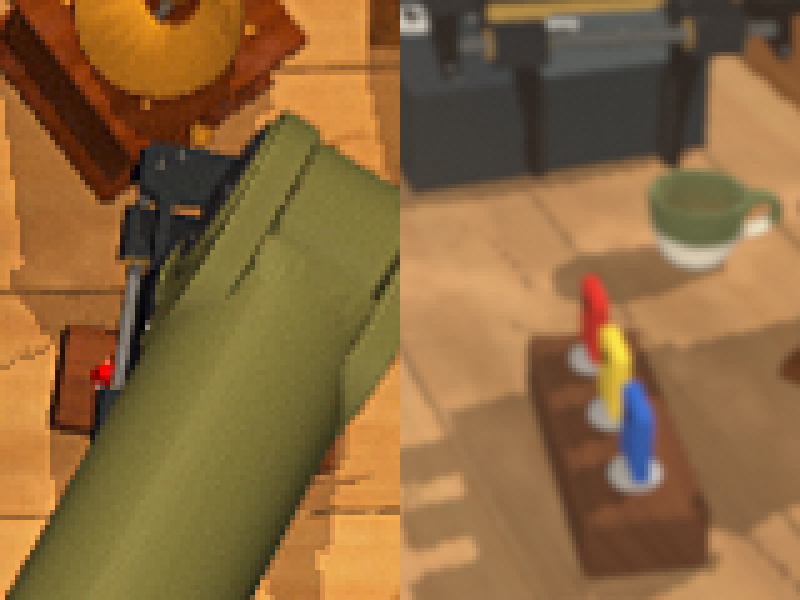

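```bash
cat >> h.py <<'E'
def proj(n,X):
    m=env.camera_model(n);K=np.array([[m['fx'],0,m['cx']],[0,m['fy'],m['cy']],[0,0,1]]);R=np.array(m['R'])
    return cv2.projectPoints(np.array([X],float),cv2.Rodrigues(R)[0],np.array(m['t']),K,np.array([m['k1'],0,0,0.]))[0][0,0]
E
python3 - <<'E'
from h import *
s=cv2.imread('pics/side1.png')[:,:,::-1].copy();t=cv2.imread('pics/top0.png')[:,:,::-1].copy()
print('tip mid',proj('side',(.4709,-.2716,.1605)))
y=np.radians(-11.3);ey=np.array([-np.sin(y),np.cos(y)])
for k,nm in((0,'red'),(-.052,'yel'),(-.104,'blue')):
    c=np.array([.470,-.273])+ey*k
    print(nm,c,'bow top',proj('side',(*c,.082)),'collar',proj('side',(*c,.040)),'T top',proj('top',(*c,.082)),'T collar',proj('top',(*c,.040)))
    a,b=blob(s,{'red':'red','yel':'yellow','blue':'blue'}[nm],(260,320,255,330));print(a,b)
    h=cv2.cvtColor(s,cv2.COLOR_RGB2HSV)
for (x0,x1,y0,y1) in((286,303,302,322),(274,290,278,292)):
    g=((h[...,1]<70)&(h[...,2]>120))[y0:y1,x0:x1];ys,xs=np.nonzero(g);print('collar S px',xs.min()+x0,xs.max()+x0,ys.min()+y0,ys.max()+y0,len(xs))
h=cv2.cvtColor(t,cv2.COLOR_RGB2HSV)
for (x0,x1,y0,y1) in((370,386,252,262),(388,403,256,266),(404,420,258,268)):
    g=((h[...,1]<90)&(h[...,2]>110))[y0:y1,x0:x1];ys,xs=np.nonzero(g);print('collar T px',xs.min()+x0,xs.max()+x0,ys.min()+y0,ys.max()+y0,len(xs))
E
```

```text
tip mid [284.10746593 234.44991751]
red [ 0.47  -0.273] bow top [282.97505674 267.19250197] collar [282.46987094 283.70495553] T top [380.22134815 253.95307362] T collar [377.7435644  255.50108519]
[283.45454545 270.90909091] [282 265   4  12  33]
yel [ 0.4598108  -0.32399196] bow top [287.82412858 280.16553734] collar [287.21050186 297.26779313] T top [397.68820052 257.09002833] T collar [394.74788743 258.55807396]
[288.1686747  286.25301205] [286 277   6  22  83]
blue [ 0.4496216  -0.37498392] bow top [293.18233857 294.50486988] collar [292.44064417 312.23696493] T top [415.23068355 260.24245898] T collar [411.82304563 261.62980512]
[293.9010989 302.1978022] [292 292   5  22  91]
collar S px 286 300 302 317 79
collar S px 277 283 282 288 31
collar T px 374 381 257 260 17
collar T px 392 398 260 262 13
collar T px 408 415 258 265 22
```

The side view shows the open fingers above and either side of the red bow (283,271). The keys' predicted and measured pixels agree within about 1 px, which puts red at about (0.470, -0.273). Next I'll descend.

Call:
{"api": "step_arm", "payload": {
  "moves": [
    {"dp": [-1.3, 0, 25], "dr": [0, 0, 0], "fingers": 0.3},
    {"dp": [0, 0, 25], "dr": [0, 0, 0], "fingers": 0.3},
    {"dp": [0, 0, 25], "dr": [0, 0, 0], "fingers": 0.3},
    {"dp": [0, 0, 20], "dr": [0, 0, 0], "fingers": 0.3},
    {"dp": [0, 0, 18], "dr": [0, 0, 0], "fingers": 0.3}
  ]
}}

```text
time_s: 3.95
tool_pos: [0.4711, -0.2713, 0.0467]
tool_rot: [180.0, -0.0, 78.9]
force: [-0.6, 1.5, 0.4]
grip_width: 0.0611
grasp_force: 0.0
```

```bash
python3 - <<'E'
from h import *
o=env.get_obs();print(o['tool_pos'],o['tool_rot'],o['force'])
s=env.read_camera('side')
cv2.imwrite('pics/c2.png',cv2.resize(s[225:325,235:335],(600,600),interpolation=cv2.INTER_NEAREST)[:,:,::-1])
E
```

```text
[ 0.47106074 -0.27128727  0.04666972] [ 1.79992321e+02 -2.08099940e-02  7.88656198e+01] [-0.58001477  1.47709021  0.35959397]
```

View pics/c2.png

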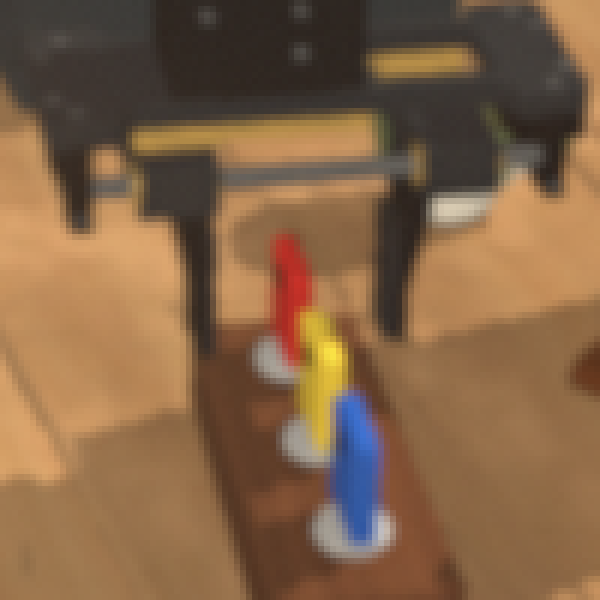

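The red bow at (290,300 in the crop) is between the fingers at (205,340) and (395,330), a few mm left of their middle. I'll shift by -2.5 mm in tool y and close.

Call:
{"api": "step_arm", "payload": {
  "moves": [
    {"dp": [-1, -2.5, 0.5], "dr": [0, 0, 0], "fingers": 0.3},
    {"dp": [0, 0, 0], "dr": [0, 0, 0], "fingers": 0.6},
    {"dp": [0, 0, 0], "dr": [0, 0, 0], "fingers": 0.8},
    {"dp": [0, 0, 0], "dr": [0, 0, 0], "fingers": 1},
    {"dp": [0, 0, 0], "dr": [0, 0, 0], "fingers": 1}
  ],
  "squeeze": 20
}}

```text
time_s: 4.62
tool_pos: [0.4684, -0.2723, 0.0473]
tool_rot: [180.0, -0.0, 78.8]
force: [-0.1, -0.7, 0.4]
grip_width: 0.0289
grasp_force: 0.0
```

Call:
{"api": "step_arm", "payload": {
  "moves": [
    {"dp": [0, 0, 0], "dr": [0, 0, 0], "fingers": 1},
    {"dp": [0, 0, 0], "dr": [0, 0, 0], "fingers": 1},
    {"dp": [0, 0, 0], "dr": [0, 0, 0], "fingers": 1},
    {"dp": [0, 0, 0], "dr": [0, 0, 0], "fingers": 1},
    {"dp": [0, 0, 0], "dr": [0, 0, 0], "fingers": 1}
  ],
  "squeeze": 20
}}

```text
time_s: 5.25
tool_pos: [0.4682, -0.2723, 0.0471]
tool_rot: [180.0, -0.0, 78.8]
force: [0.4, -0.2, 0.4]
grip_width: 0.0096
grasp_force: 20.0
```

Call:
{"api": "step_arm", "payload": {
  "moves": [
    {"dp": [0, 0, 0], "dr": [0, 0, 0], "fingers": 1},
    {"dp": [0, 0, 0], "dr": [0, 0, 0], "fingers": 1},
    {"dp": [0, 0, -5], "dr": [0, 0, 0], "fingers": 1},
    {"dp": [0, 0, -10], "dr": [0, 0, 0], "fingers": 1},
    {"dp": [0, 0, -10], "dr": [0, 0, 0], "fingers": 1}
  ],
  "squeeze": 58
}}

```text
time_s: 5.88
tool_pos: [0.4683, -0.2725, 0.0729]
tool_rot: [180.0, 0.0, 78.8]
force: [0.1, -1.3, -1.1]
grip_width: 0.0096
grasp_force: 58.0
```

Call:
{"api": "step_arm", "payload": {
  "moves": [
    {"dp": [0, 0, -15], "dr": [0, 0, 0], "fingers": 1},
    {"dp": [0, 0, -20], "dr": [0, 0, 0], "fingers": 1},
    {"dp": [0, 0, -20], "dr": [0, 0, 0], "fingers": 1},
    {"dp": [0, 0, -20], "dr": [0, 0, 0], "fingers": 1},
    {"dp": [0, 0, -14], "dr": [0, 0, 0], "fingers": 1}
  ]
}}

```text
time_s: 6.5
tool_pos: [0.4686, -0.2726, 0.1628]
tool_rot: [179.9, -0.0, 78.8]
force: [-0.1, -0.1, -0.9]
grip_width: 0.0098
grasp_force: 58.0
```

```bash
python3 - <<'E'
from h import *
o=env.get_obs();print(o['tool_pos'],o['tool_rot'],o['force'],o['grip_width'],o['grasp_force'])
plan([((.485,.119,.160),90.5,15)])
E
```

```text
[ 0.4685705  -0.27258711  0.16283062] [ 1.79890812e+02 -8.77947318e-03  7.88193931e+01] [-0.09432838 -0.0532116  -0.86844009] 0.009816983936443119 57.99967716448009
dp [25.8 -4.   0.2] dr [ 0.     0.    -0.014]
dp [25.9 -3.6  0.2] dr [ 0.     0.    -0.014]
dp [25.9 -3.3  0.2] dr [ 0.     0.    -0.014]
dp [26.  -2.9  0.2] dr [ 0.     0.    -0.014]
dp [26.  -2.6  0.2] dr [ 0.     0.    -0.014]
dp [26.  -2.2  0.2] dr [ 0.     0.    -0.014]
dp [26.1 -1.9  0.2] dr [ 0.     0.    -0.014]
dp [26.1 -1.5  0.2] dr [ 0.     0.    -0.014]
dp [26.1 -1.2  0.2] dr [ 0.     0.    -0.014]
dp [26.1 -0.8  0.2] dr [ 0.     0.    -0.014]
dp [26.1 -0.5  0.2] dr [ 0.     0.    -0.014]
dp [26.1 -0.1  0.2] dr [ 0.     0.    -0.014]
dp [26.1  0.3  0.2] dr [ 0.     0.    -0.014]
dp [26.1  0.6  0.2] dr [ 0.     0.    -0.014]
dp [26.1  1.   0.2] dr [ 0.     0.    -0.014]
```

Call:
{"api": "step_arm", "payload": {
  "moves": [
    {"dp": [25.8, -4, 0.2], "dr": [0, 0, -0.0126], "fingers": 1},
    {"dp": [25.9, -3.6, 0.2], "dr": [0, 0, -0.0126], "fingers": 1},
    {"dp": [25.9, -3.3, 0.2], "dr": [0, 0, -0.0126], "fingers": 1},
    {"dp": [26, -2.9, 0.2], "dr": [0, 0, -0.0126], "fingers": 1},
    {"dp": [26, -2.6, 0.2], "dr": [0, 0, -0.0126], "fingers": 1}
  ]
}}

```text
time_s: 7.12
tool_pos: [0.4738, -0.141, 0.1605]
tool_rot: [180.0, -0.0, 82.5]
force: [1.0, 0.6, -1.2]
grip_width: 0.0096
grasp_force: 58.0
```

Call:
{"api": "step_arm", "payload": {
  "moves": [
    {"dp": [26, -2.2, 0.2], "dr": [0, 0, -0.0126], "fingers": 1},
    {"dp": [26.1, -1.9, 0.2], "dr": [0, 0, -0.0126], "fingers": 1},
    {"dp": [26.1, -1.5, 0.2], "dr": [0, 0, -0.0126], "fingers": 1},
    {"dp": [26.1, -1.2, 0.2], "dr": [0, 0, -0.0126], "fingers": 1},
    {"dp": [26.1, -0.8, 0.2], "dr": [0, 0, -0.0126], "fingers": 1}
  ]
}}

```text
time_s: 7.75
tool_pos: [0.4802, -0.0106, 0.1595]
tool_rot: [180.0, -0.0, 86.1]
force: [-0.4, 0.9, -0.7]
grip_width: 0.0098
grasp_force: 58.0
```

Call:
{"api": "step_arm", "payload": {
  "moves": [
    {"dp": [26.1, -0.5, 0.2], "dr": [0, 0, -0.0126], "fingers": 1},
    {"dp": [26.1, -0.1, 0.2], "dr": [0, 0, -0.0126], "fingers": 1},
    {"dp": [26.1, 0.3, 0.2], "dr": [0, 0, -0.0126], "fingers": 1},
    {"dp": [26.1, 0.6, 0.2], "dr": [0, 0, -0.0126], "fingers": 1},
    {"dp": [26.1, 1, 0.2], "dr": [0, 0, -0.0126], "fingers": 1}
  ]
}}

```text
time_s: 8.38
tool_pos: [0.4873, 0.1208, 0.158]
tool_rot: [180.0, 0.0, 89.7]
force: [0.6, -0.1, -0.7]
grip_width: 0.0097
grasp_force: 58.0
```

```bash
python3 - <<'E'
from h import *
o=env.get_obs();print(o['tool_pos'],o['tool_rot'],o['qpos'],o['force'],o['grip_width'])
t=env.read_camera('top');s=env.read_camera('side')
cv2.imwrite('pics/top3.png',t[:,:,::-1]);cv2.imwrite('pics/side3.png',s[:,:,::-1])
def c(i,x,y,w,h): return cv2.resize(i[y-h//2:y-h//2+h,x-w//2:x-w//2+w],(400,600),interpolation=cv2.INTER_NEAREST)
cv2.imwrite('pics/c3.png',np.hstack([c(t,250,245,80,120),c(s,240,190,60,90)])[:,:,::-1])
E
```

```text
[0.48733464 0.12077693 0.15804802] [1.79994593e+02 6.43144485e-05 8.97102524e+01] [-41.52740561   2.50720689  25.36170784 109.50989546  -1.15443583
  68.2231125  -16.04843673] [ 0.6330308  -0.07045399 -0.72028169] 0.009686232770854893
```

View pics/c3.png

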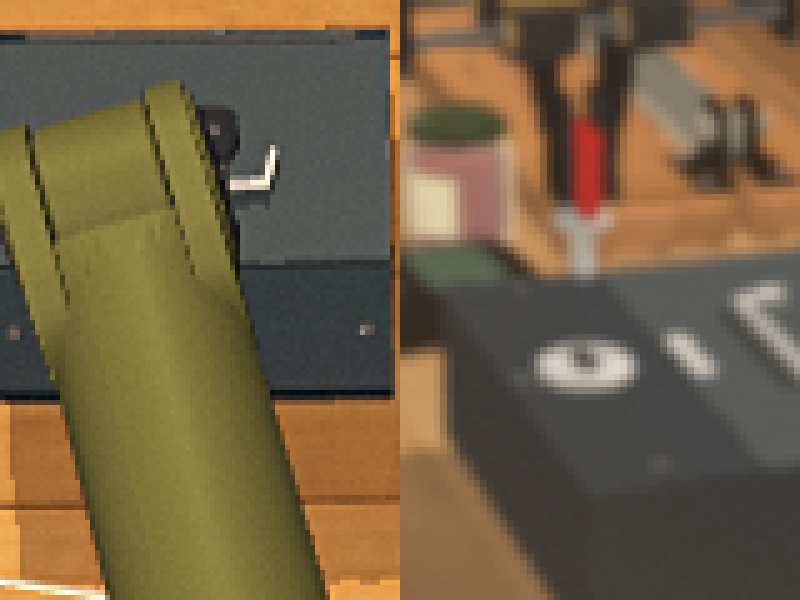

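The side view shows the key held upright, with its foot at about (237,186) and the bezel below it at (238,199.7). The forearm hides the lock in the top view. I'll compare the held key and the lock in the same side picture.

```bash
python3 - <<'E'
from h import *
s=cv2.imread('pics/side3.png')[:,:,::-1].copy().astype(float)
o=env.get_obs();p=np.array(o['tool_pos']);k=p-[0,0,.0341];print('key origin',k)
def wc(box,f):
    x0,x1,y0,y1=box;w=np.clip(f(s[y0:y1,x0:x1]),0,None);ys,xs=np.mgrid[y0:y1,x0:x1];return np.array([(w*xs).sum(),(w*ys).sum()])/w.sum()
r=lambda q:q[...,0]-q[...,1]-q[...,2]*.5-40
for r0,r1 in((160,165),(165,170),(170,175),(160,178)):
    print('red rows',r0,r1,wc((234,244,r0,r1),r))
for z in(.029,.049,.069):print('pred z',z,proj('side',k+[0,0,z]))
print('collar pred',proj('side',k+[0,0,.025]),'foot pred',proj('side',k),'shank mid',proj('side',k+[0,0,.012]))
for row in range(174,190):print(row,np.round(s[row,230:246].mean(1)).astype(int))
print('lock rows')
for row in range(193,207):print(row,np.round(s[row,226:250].mean(1)).astype(int))
print('lock pred at (.487,.12)',proj('side',(.487,.12,.085)))
print('lock S',wc((226,250,193,207),lambda q:q.max(2)-100))
E
```

```text
key origin [0.48698939 0.12328025 0.12374814]
red rows 160 165 [237.16861436 163.65108514]
red rows 165 170 [237.72235387 166.96011058]
red rows 170 175 [237.76136821 172.01488934]
red rows 160 178 [237.68803906 169.4004882 ]
pred z 0.029 [236.13707216 176.6413558 ]
pred z 0.049 [236.02754617 169.96254982]
pred z 0.069 [235.91592199 163.19788762]
collar pred [236.15873058 177.96698365] foot pred [236.29227297 186.17701465] shank mid [236.22856183 182.25226667]
174 [102  97  79  58  50  60  77  88  90  87  77  69  78 102 115 119]
175 [ 99 100  94  84  81  87  89  90  90  97 107 106 105 114 123 125]
176 [101 104 110 116 123 126 117 102 101 122 146 144 135 133 135 136]
177 [106 107 122 137 147 149 139 127 128 148 167 161 141 133 132 132]
178 [117 111 120 138 152 158 154 152 153 161 165 152 132 124 124 124]
179 [131 119 114 124 138 151 158 159 156 150 144 132 122 121 121 122]
180 [141 131 115 109 121 144 157 158 150 136 124 119 118 121 121 122]
181 [146 139 122 109 117 141 157 162 154 135 119 115 118 122 123 123]
182 [148 144 133 117 119 140 158 163 158 137 118 118 124 127 128 128]
183 [
[... 1150 characters left out ...]
 203 202 191 173 156 152 173 198 210 213 206
 171 117  79  71  71  69]
201 [ 74  84  85  83 104 142 170 186 193 193 188 182 182 191 203 204 196 179
 143 100  75  70  71  71]
202 [ 70  80  82  78  85 106 129 148 162 168 169 169 169 171 173 167 153 131
 102  79  70  70  70  70]
203 [ 65  70  72  73  73  78  88 102 114 121 125 126 125 124 121 113 102  87
  75  70  70  70  71  72]
204 [60 64 69 71 71 70 71 74 77 81 85 85 84 82 79 76 73 71 69 70 70 71 71 72]
205 [59 61 64 69 71 71 71 70 69 70 70 70 70 70 70 69 69 70 69 71 71 71 71 71]
206 [59 60 62 67 70 72 71 70 71 71 71 70 70 70 69 72 70 70 72 71 70 71 71 71]
lock pred at (.487,.12) [236.83062694 199.06129131]
lock S [237.59174715 199.60418496]
```

Call:
{"api": "step_arm", "payload": {
  "moves": [
    {"dp": [-3.3, -0.3, 8], "dr": [0, 0, 0], "fingers": 1},
    {"dp": [0, 0, 10], "dr": [0, 0, 0], "fingers": 1},
    {"dp": [0, 0, 10], "dr": [0, 0, 0], "fingers": 1},
    {"dp": [0, 0, 5], "dr": [0, 0, 0], "fingers": 1},
    {"dp": [0, 0, 0], "dr": [0, 0, 0], "fingers": 1}
  ]
}}

```text
time_s: 9.1
tool_pos: [0.4866, 0.1155, 0.1246]
tool_rot: [-180.0, 0.0, 89.6]
force: [0.5, 0.2, -0.8]
grip_width: 0.0098
grasp_force: 58.0
```

Call:
{"api": "step_arm", "payload": {
  "moves": [
    {"dp": [0, 0, 0], "dr": [0, 0, 0], "fingers": 1},
    {"dp": [0, 0, 0], "dr": [0, 0, 0], "fingers": 1},
    {"dp": [0, 0, 0], "dr": [0, 0, 0], "fingers": 1},
    {"dp": [0, 0, 0], "dr": [0, 0, 0], "fingers": 1},
    {"dp": [0, 0, 0], "dr": [0, 0, 0], "fingers": 1}
  ]
}}

```text
time_s: 9.72
tool_pos: [0.4869, 0.1158, 0.1251]
tool_rot: [180.0, -0.0, 89.7]
force: [0.5, -0.1, 0.7]
grip_width: 0.0096
grasp_force: 58.0
```

```bash
python3 - <<'E'
from h import *
for _ in range(3):
    s=env.read_camera('side');o=env.get_obs();print(np.round(o['tool_pos'],4),np.round(o['force'],1),np.round(o['tool_rot'],2))
cv2.imwrite('pics/side4.png',s[:,:,::-1])
cv2.imwrite('pics/c4.png',cv2.resize(s[160:220,205:275],(700,600),interpolation=cv2.INTER_CUBIC)[:,:,::-1])
E
```

```text
[0.4869 0.1158 0.1251] [ 0.2 -0.2  0. ] [ 1.7999e+02 -1.0000e-02  8.9660e+01]
[0.487  0.1158 0.1251] [-0.6  0.5 -0.7] [ 1.7999e+02 -1.0000e-02  8.9660e+01]
[0.4869 0.1158 0.1251] [-0.3  0.1  0.3] [179.99  -0.    89.66]
```

View pics/c4.png

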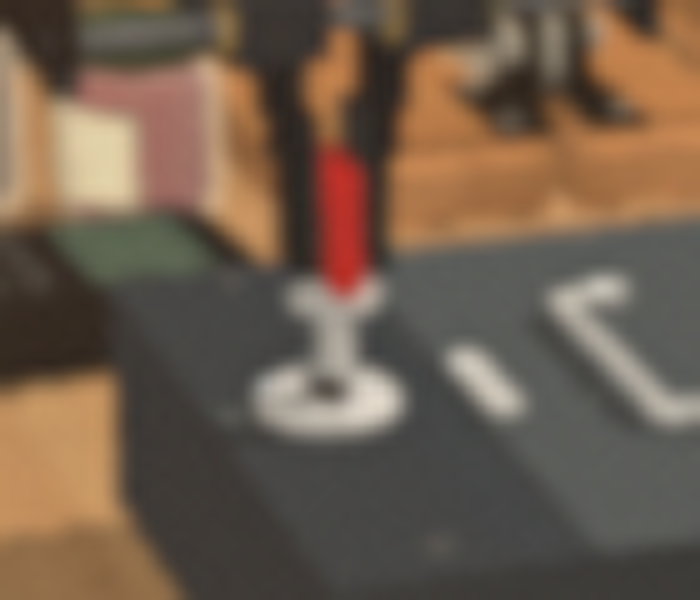

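The picture shows the key's foot just above the bezel, with the shank at col 238.5 and the bezel centre at 237.8. The settled y is 4 mm short, so I'll correct it and measure again.

Call:
{"api": "step_arm", "payload": {
  "moves": [
    {"dp": [4.2, 0, 0], "dr": [0, 0, 0], "fingers": 1},
    {"dp": [0, 0, 0], "dr": [0, 0, 0], "fingers": 1},
    {"dp": [0, 0, 0], "dr": [0, 0, 0], "fingers": 1},
    {"dp": [0, 0, 0], "dr": [0, 0, 0], "fingers": 1},
    {"dp": [0, 0, 0], "dr": [0, 0, 0], "fingers": 1}
  ]
}}

```text
time_s: 10.5
tool_pos: [0.4869, 0.1199, 0.1251]
tool_rot: [180.0, -0.0, 89.6]
force: [-0.3, 0.2, -0.2]
grip_width: 0.0093
grasp_force: 58.0
```

```bash
python3 - <<'E'
from h import *
s=env.read_camera('side').astype(float);o=env.get_obs();p=np.array(o['tool_pos']);print(np.round(p,4),np.round(o['force'],1),np.round(o['tool_rot'],2))
k=p-[0,0,.0341]
g=s.mean(2)
for row in range(188,206):print(row,np.round(g[row,226:250]).astype(int))
print('pred collar',proj('side',k+[0,0,.025]),'shank',proj('side',k+[0,0,.014]),'foot',proj('side',k),'lock(.487,.12)',proj('side',(.487,.12,.085)),'d/dx,dy',proj('side',(.497,.12,.085)),proj('side',(.487,.13,.085)))
E
```

```text
[0.487  0.1199 0.1251] [ 0.2 -0.3 -0.5] [180.    -0.    89.65]
188 [ 71  76  78  72  71  70  79 102 123 134 133 125 115 120 143 154 132 102
  90  91  91  91  92  91]
189 [ 70  73  73  71  70  70  79 107 136 151 152 145 138 147 163 166 136 102
  90  90  92  90  91  91]
190 [ 71  70  70  71  70  69  73  95 124 145 155 156 152 150 151 140 113  88
  86  89  91  92  90  91]
191 [ 71  71  70  70  69  70  70  80  96 121 146 158 154 137 118 101  83  75
  79  86  91  91  92  91]
192 [ 71  71  70  70  70  70  69  69  75 101 139 158 155 130 100  77  70  69
  73  80  87  90  91  91]
193 [ 71  70  71  71  70  70  70  68  69  96 138 160 157 133  99  75  67  69
  71  74  81  87  90  91]
194 [ 71  70  71  71  70  69  69  67  69  97 139 162 160 137 101  74  66  68
  69  70  74  81  88  99]
195 [ 72  70  70  70  68  69  69  71  80 103 142 164 165 144 109  82  71  68
  68  69  72  75  85 115]
196 [ 72  71  69  68  70  75  89 107 118 125 142 155 161 153 137 120 106  87
  73  68  68  70  77 112]
197 [ 71  70  69  71  82 106 133 155 159 141 123 123 142 159 172 174 161 135
 101  76  69  69  71  92]
198 [ 7
[... 280 characters left out ...]
 117  79  70  70  69]
201 [ 68  74  75  78 100 134 155 166 172 177 182 182 181 191 202 204 197 179
 143  99  74  70  71  69]
202 [ 64  68  70  69  80 104 125 144 157 164 169 169 169 172 174 167 153 132
 102  77  70  70  71  71]
203 [ 59  64  68  67  69  76  87 102 114 122 125 126 125 123 120 112 100  87
  75  69  69  70  70  71]
204 [58 62 67 70 68 69 71 73 78 81 84 86 83 82 79 76 72 70 69 68 70 71 71 70]
205 [58 60 65 69 72 71 70 69 69 69 69 70 69 69 69 69 69 69 70 70 69 70 70 71]
pred collar [236.67397121 189.11348426] shank [236.73028175 192.67459628] foot [236.8011236  197.17199579] lock(.487,.12) [236.83062694 199.06129131] d/dx,dy [240.13600443 198.63902739] [235.81705062 197.81817058]
```

The key column is 237.6 against 237.45 for the lock, so I'll shift x by -0.5 mm and go down gently to feel for the slot.

Call:
{"api": "step_arm", "payload": {
  "moves": [
    {"dp": [0, -0.5, 2], "dr": [0, 0, 0], "fingers": 1},
    {"dp": [0, 0, 2], "dr": [0, 0, 0], "fingers": 1},
    {"dp": [0, 0, 2], "dr": [0, 0, 0], "fingers": 1},
    {"dp": [0, 0, 2], "dr": [0, 0, 0], "fingers": 1},
    {"dp": [0, 0, 1], "dr": [0, 0, 0], "fingers": 1}
  ]
}}

```text
time_s: 11.18
tool_pos: [0.4864, 0.1199, 0.1159]
tool_rot: [-180.0, 0.0, 89.7]
force: [0.2, -0.6, -0.8]
grip_width: 0.0092
grasp_force: 58.0
```

The foot is now about 3 mm below the face with no force, so it is in the slot. I'll go on down with a wiggle.

Call:
{"api": "step_arm", "payload": {
  "moves": [
    {"dp": [0, 0, 1.5], "dr": [0, 0, 0.07], "fingers": 1},
    {"dp": [0, 0, 1.5], "dr": [0, 0, -0.14], "fingers": 1},
    {"dp": [0, 0, 1.5], "dr": [0, 0, 0.14], "fingers": 1},
    {"dp": [0, 0, 1.5], "dr": [0, 0, -0.14], "fingers": 1},
    {"dp": [0, 0, 1.5], "dr": [0, 0, 0.07], "fingers": 1}
  ]
}}

```text
time_s: 11.8
tool_pos: [0.4872, 0.12, 0.1102]
tool_rot: [179.9, -0.0, 89.6]
force: [-4.0, -1.5, 13.9]
grip_width: 0.0095
grasp_force: 58.0
```

Call:
{"api": "step_arm", "payload": {
  "moves": [
    {"dp": [0, -0.5, 1.5], "dr": [0, 0, 0.08], "fingers": 1},
    {"dp": [0, 0, 1.5], "dr": [0, 0, -0.16], "fingers": 1},
    {"dp": [0, 0, 1.5], "dr": [0, 0, 0.16], "fingers": 1},
    {"dp": [0, 0, 1.5], "dr": [0, 0, -0.16], "fingers": 1},
    {"dp": [0, 0, 1.5], "dr": [0, 0, 0.08], "fingers": 1}
  ]
}}

```text
time_s: 12.42
tool_pos: [0.4864, 0.1199, 0.1014]
tool_rot: [179.9, -0.0, 89.6]
force: [-0.1, 0.2, -0.3]
grip_width: 0.0096
grasp_force: 58.0
```

Call:
{"api": "step_arm", "payload": {
  "moves": [
    {"dp": [0, 0, 2], "dr": [0, 0, 0], "fingers": 1},
    {"dp": [0, 0, 2], "dr": [0, 0, 0], "fingers": 1},
    {"dp": [0, 0, 1], "dr": [0, 0, 0], "fingers": 1},
    {"dp": [0, 0, 1], "dr": [0, 0, 0], "fingers": 1},
    {"dp": [0, 0, 0], "dr": [0, 0, 0], "fingers": 1}
  ]
}}

```text
time_s: 13.05
tool_pos: [0.4862, 0.1202, 0.096]
tool_rot: [180.0, -0.0, 89.7]
force: [-2.7, -0.1, 8.3]
grip_width: 0.0094
grasp_force: 58.0
```

```bash
python3 - <<'E'
from h import *
s=env.read_camera('side');o=env.get_obs();print(np.round(o['tool_pos'],4),np.round(o['force'],1),np.round(o['wrist_torque'],2))
cv2.imwrite('pics/c5.png',cv2.resize(s[160:220,205:275],(700,600),interpolation=cv2.INTER_CUBIC)[:,:,::-1])
E
```

```text
[0.4861 0.1202 0.096 ] [-3.2 -1.3  8.4] [-0.21  0.73  0.01]
```

View pics/c5.png

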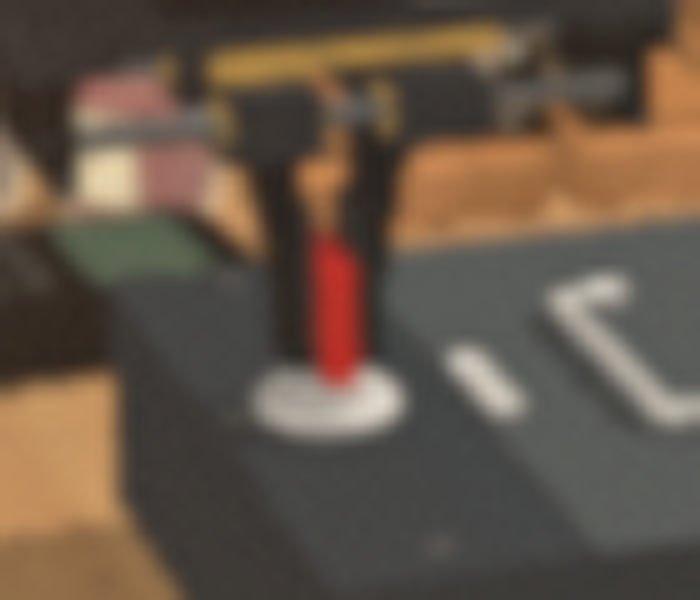

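The collar now sits on the bezel at (237.8,199.5), with TCP z at 0.096 and 8 N of push, so the key is home. Next I'll turn it clockwise, which is +z in the tool.

Call:
{"api": "step_arm", "payload": {
  "moves": [
    {"dp": [0, 0, 0], "dr": [0, 0, 0.1], "fingers": 1},
    {"dp": [0, 0, 0], "dr": [0, 0, 0.14], "fingers": 1},
    {"dp": [0, 0, 0], "dr": [0, 0, 0.14], "fingers": 1},
    {"dp": [0, 0, 0], "dr": [0, 0, 0.14], "fingers": 1},
    {"dp": [0, 0, 0], "dr": [0, 0, 0.14], "fingers": 1}
  ]
}}

```text
time_s: 13.72
tool_pos: [0.4866, 0.1206, 0.096]
tool_rot: [180.0, -0.1, 51.7]
force: [-1.8, 0.3, 6.4]
grip_width: 0.0096
grasp_force: 58.0
```

Call:
{"api": "step_arm", "payload": {
  "moves": [
    {"dp": [0, 0, 0], "dr": [0, 0, 0.14], "fingers": 1},
    {"dp": [0, 0, 0], "dr": [0, 0, 0.14], "fingers": 1},
    {"dp": [0, 0, 0], "dr": [0, 0, 0.14], "fingers": 1},
    {"dp": [0, 0, 0], "dr": [0, 0, 0.14], "fingers": 1},
    {"dp": [0, 0, 0], "dr": [0, 0, 0.14], "fingers": 1}
  ]
}}

```text
time_s: 14.35
tool_pos: [0.4869, 0.1202, 0.096]
tool_rot: [-180.0, -0.1, 11.5]
force: [-0.2, -0.8, 7.2]
grip_width: 0.0095
grasp_force: 58.0
```

```bash
python3 - <<'E'
from h import *
o=env.get_obs();print(np.round(o['tool_pos'],4),np.round(o['tool_rot'],2),np.round(o['force'],1),np.round(o['wrist_torque'],3),o['qpos'])
E
```

```text
[0.4869 0.1202 0.096 ] [-1.7999e+02 -1.2000e-01  1.1540e+01] [-0.2 -0.8  7.2] [-0.17   0.358  0.148] [-45.71798272   6.41293611  30.62256315 113.7232744   -3.74054096
  60.68768154 -91.88931359]
```

Call:
{"api": "step_arm", "payload": {
  "moves": [
    {"dp": [0, 0, 0], "dr": [0, 0, 0.1], "fingers": 1},
    {"dp": [0, 0, 0], "dr": [0, 0, 0.1], "fingers": 1},
    {"dp": [0, 0, 0], "dr": [0, 0, 0.05], "fingers": 1},
    {"dp": [0, 0, 0], "dr": [0, 0, 0.02], "fingers": 1},
    {"dp": [0, 0, 0], "dr": [0, 0, 0], "fingers": 1}
  ]
}}

```text
time_s: 14.98
tool_pos: [0.4869, 0.12, 0.096]
tool_rot: [-180.0, -0.1, -3.7]
force: [-0.5, -0.4, 6.1]
grip_width: 0.0096
grasp_force: 58.0
```

```bash
python3 - <<'E'
from h import *
s=env.read_camera('side');o=env.get_obs();print(np.round(o['tool_pos'],4),np.round(o['tool_rot'],2),np.round(o['force'],1),np.round(o['wrist_torque'],3))
cv2.imwrite('pics/c6.png',cv2.resize(s[150:240,205:325],(800,600),interpolation=cv2.INTER_CUBIC)[:,:,::-1])
E
```

```text
[0.4869 0.12   0.096 ] [-1.7998e+02 -1.0000e-01 -3.6800e+00] [-0.8 -0.1  6.2] [-0.249  0.393  0.199]
```

View pics/c6.png

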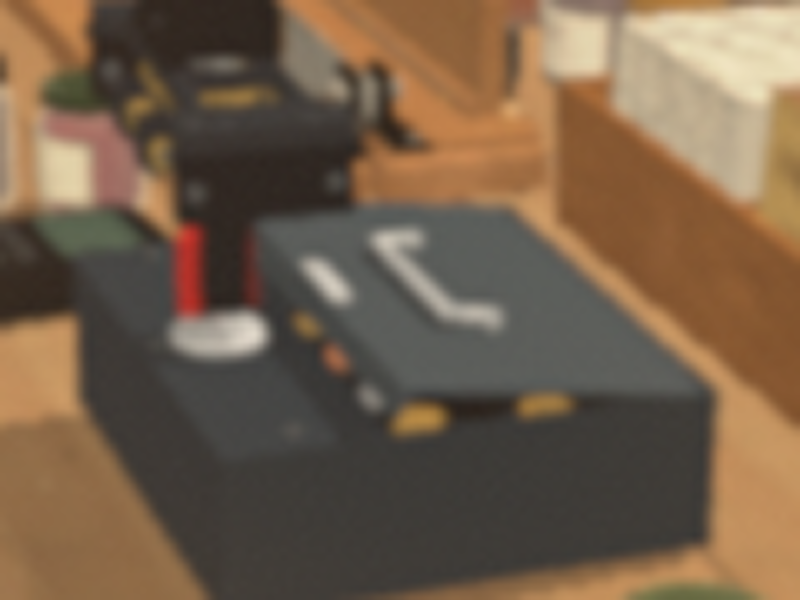

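The lid is up, with the gap showing at (330,390) in the crop, and the key is turned about 93°. I'll add a small amount of turn to confirm it's at the stop.

Call:
{"api": "step_arm", "payload": {
  "moves": [
    {"dp": [0, 0, 0], "dr": [0, 0, 0.02], "fingers": 1},
    {"dp": [0, 0, 0], "dr": [0, 0, 0.02], "fingers": 1},
    {"dp": [0, 0, 0], "dr": [0, 0, 0], "fingers": 1},
    {"dp": [0, 0, 0], "dr": [0, 0, 0], "fingers": 1},
    {"dp": [0, 0, 0], "dr": [0, 0, 0], "fingers": 1}
  ]
}}

```text
time_s: 15.65
tool_pos: [0.4869, 0.12, 0.096]
tool_rot: [-180.0, -0.1, -6.0]
force: [-1.4, -1.4, 7.3]
grip_width: 0.0099
grasp_force: 58.0
```

```bash
python3 - <<'E'
from h import *
for _ in range(4):
    s=env.read_camera('side');o=env.get_obs();print(np.round(o['tool_pos'],4),np.round(o['tool_rot'],2),np.round(o['force'],1),np.round(o['wrist_torque'],3))
E
```

```text
[0.4869 0.1199 0.096 ] [-1.7997e+02 -1.0000e-01 -5.9700e+00] [-0.5 -1.   6.4] [-0.258  0.379  0.136]
[0.4869 0.1199 0.096 ] [-1.7997e+02 -1.0000e-01 -5.9800e+00] [-1.1 -0.9  7.4] [-0.306  0.404  0.149]
[0.4869 0.12   0.096 ] [-1.7997e+02 -1.0000e-01 -5.9800e+00] [-1.4 -0.2  5.8] [-0.217  0.433  0.117]
[0.4869 0.1199 0.096 ] [-1.7997e+02 -1.0000e-01 -5.9700e+00] [-0.7 -0.6  5.2] [-0.242  0.361  0.157]
```

Call:
{"api": "step_arm", "payload": {
  "moves": [
    {"dp": [0, 0, 0], "dr": [0, 0, 0.03], "fingers": 1},
    {"dp": [0, 0, 0], "dr": [0, 0, 0.02], "fingers": 1},
    {"dp": [0, 0, 0], "dr": [0, 0, 0], "fingers": 1},
    {"dp": [0, 0, 0], "dr": [0, 0, 0], "fingers": 1},
    {"dp": [0, 0, 0], "dr": [0, 0, 0], "fingers": 1}
  ]
}}

```text
time_s: 16.48
tool_pos: [0.4869, 0.1199, 0.096]
tool_rot: [-180.0, -0.1, -8.8]
force: [-0.5, -1.5, 6.6]
grip_width: 0.0096
grasp_force: 58.0
```

```bash
python3 - <<'E'
from h import *
T=[]
def lab(s):
    s=s.astype(float).mean(2)[180:204,245:264];return s
def wc(g,x0,y0,th=125):
    w=np.clip(g-th,0,None);ys,xs=np.mgrid[:g.shape[0],:g.shape[1]];return x0+(w*xs).sum()/w.sum(),y0+(w*ys).sum()/w.sum()
for _ in range(12):
    s=env.read_camera('side');o=env.get_obs();T.append(np.r_[o['wrist_torque'],o['force']])
print(np.round(o['tool_rot'],2),o['grip_width'],np.round(np.mean(T,0),3),np.round(np.std(T,0),3))
cv2.imwrite('pics/side7.png',s[:,:,::-1])
c6=cv2.resize(cv2.imread('pics/c6.png'),(120,90),interpolation=cv2.INTER_AREA).mean(2)
now=s.astype(float).mean(2)[150:240,205:325];s4=cv2.imread('pics/side4.png').astype(float).mean(2)[150:240,205:325]
for n,g in(('c6',c6),('now',now)):print(n,'label',wc(g[37:48,44:55],249,187),'handle',wc(g[33:52,54:78],259,183))
print('shut label',wc(s4[40:60,42:60],247,190))
# expected label pos: on lid, at known shut point
L=cast('side',wc(s4[40:60,42:60],247,190),.08);print('label shut pt',L)
hx=.487+.043+.146;d=hx-L[0]
for a in(.12,.13,.14,.15):
    print(a,proj('side',(hx-d*np.cos(a),L[1],.08+d*np.sin(a))))
E
```

```text
[-1.7997e+02 -1.0000e-01 -8.8200e+00] 0.009445118143132574 [-0.287  0.371  0.235 -0.73  -1.162  6.673] [0.029 0.026 0.022 0.534 0.661 0.679]
c6 label (np.float64(253.78877988963825), np.float64(191.67412630288166)) handle (np.float64(268.50508086446257), np.float64(191.15729211392585))
now label (np.float64(253.6928306551298), np.float64(191.28337453646478)) handle (np.float64(268.6487547169811), np.float64(191.04694339622642))
shut label (np.float64(255.71778656126483), np.float64(195.87747035573122))
label shut pt [0.55095252 0.13730125 0.08      ]
0.12 [256.0149565  191.17601474]
0.13 [256.06556915 190.78137387]
0.14 [256.12015681 190.38649594]
0.15 [256.1787173  189.99142465]
```

```bash
python3 - <<'E'
from h import *
def wc(g,x0,x1,y0,y1,th=120):
    w=np.clip(g[y0:y1,x0:x1]-th,0,None);ys,xs=np.mgrid[y0:y1,x0:x1];return (w*xs).sum()/w.sum(),(w*ys).sum()/w.sum()
s4=cv2.imread('pics/side4.png').astype(float).mean(2);s7=cv2.imread('pics/side7.png').astype(float).mean(2)
a=wc(s4,247,259,191,205);b=wc(s7,247,260,184,199);print('shut',a,'now',b)
c6=np.zeros((420,560));c6[150:240,205:325]=cv2.resize(cv2.imread('pics/c6.png'),(120,90),interpolation=cv2.INTER_AREA).mean(2);print('c6',wc(c6,247,260,184,199))
L=cast('side',a,.08);hx=.487+.043+.146;d=hx-L[0];print(L,d)
for q in(.11,.12,.13,.14,.15,.16):print(q,proj('side',(hx-d*np.cos(q),L[1],.08+d*np.sin(q))))
E
```

```text
shut (np.float64(253.09060322037976), np.float64(197.6693102619563)) now (np.float64(253.68850267379676), np.float64(191.27085561497324))
c6 (np.float64(253.7861349036402), np.float64(191.66943254817983))
[0.53896253 0.1264942  0.08      ] 0.13703746931751926
0.11 [253.35673498 192.90810406]
0.12 [253.40741644 192.47193588]
0.13 [253.46251497 192.03542102]
0.14 [253.5220292  191.59860819]
0.15 [253.5859572  191.16154619]
0.16 [253.65429651 190.72428399]
```

The label position gives a lid angle of about 0.147 rad, close to the stop. One more small nudge should confirm it.

Call:
{"api": "step_arm", "payload": {
  "moves": [
    {"dp": [0, 0, 0], "dr": [0, 0, 0.02], "fingers": 1},
    {"dp": [0, 0, 0], "dr": [0, 0, 0.015], "fingers": 1},
    {"dp": [0, 0, 0], "dr": [0, 0, 0], "fingers": 1},
    {"dp": [0, 0, 0], "dr": [0, 0, 0], "fingers": 1},
    {"dp": [0, 0, 0], "dr": [0, 0, 0], "fingers": 1}
  ]
}}

```text
time_s: 17.7
tool_pos: [0.487, 0.1199, 0.096]
tool_rot: [-180.0, -0.1, -10.8]
force: [-1.0, -1.9, 7.3]
grip_width: 0.0094
grasp_force: 58.0
```

```bash
python3 - <<'E'
from h import *
def wc(g,x0,x1,y0,y1,th=120):
    w=np.clip(g[y0:y1,x0:x1]-th,0,None);ys,xs=np.mgrid[y0:y1,x0:x1];return (w*xs).sum()/w.sum(),(w*ys).sum()/w.sum()
T=[]
for _ in range(10):
    s=env.read_camera('side');o=env.get_obs();T.append(np.r_[o['wrist_torque'],o['force']])
print(o['time_s'],np.round(o['tool_pos'],4),np.round(o['tool_rot'],2),o['grip_width'],o['grasp_force'],np.round(np.mean(T,0),3))
print(wc(s.astype(float).mean(2),247,260,184,199))
cv2.imwrite('pics/side8.png',s[:,:,::-1])
a=cv2.imread('pics/side0.png')[:,:,::-1].copy()
for c in('yellow','blue'):print(c,blob(a,c,(260,320,255,330))[0],blob(s,c,(260,320,255,330))[0])
cv2.imwrite('pics/top8.png',env.read_camera('top')[:,:,::-1])
E
```

```text
18.2 [0.487  0.1199 0.096 ] [-1.7998e+02 -1.1000e-01 -1.0800e+01] 0.009511175184374984 58.00239695236087 [-0.292  0.344  0.367 -0.592 -1.086  6.519]
(np.float64(253.71765024363836), np.float64(191.27883053600434))
yellow [288.14634146 286.32926829] [288.09411765 286.02352941]
blue [293.88172043 302.35483871] [293.91304348 302.32608696]
```

View pics/top8.png

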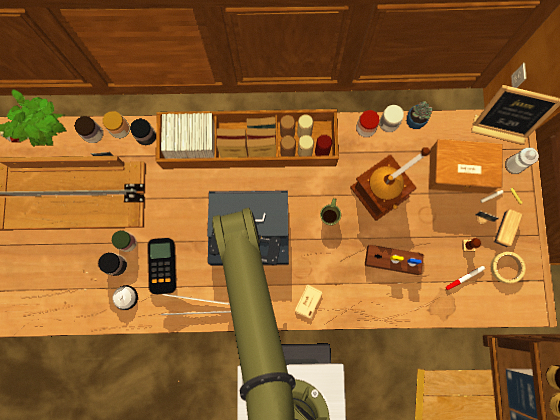

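The torque rose from 0.235 to 0.37 Nm and the lid did not move, so the key is at the stop. The top view shows the terminal (161,265), the cup (331,213) and both other keys where they were.

```bash
python3 -c "
from cell import env
print(env.sign_off())"
```

```text
the job is handed in; nothing more can be done
None
```

The red key is in the lock, collar down and turned clockwise to the stop; the lid is up about 0.15 rad and the arm is still gripping at 58 N. Yellow and blue keys, terminal and cup are where they were, and I handed the job in at about 18 s; no verdict came back.

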